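Check the dead-man switch of the small disc grinder

TASK

Check the switch of the small grinder with the round disc: flip the steel lock-off lever on its top all the way forward, towards the disc, and then take the handle between the fingers and squeeze the side paddle fully in against it, holding it in for about a second. Then let go, so that the paddle springs out again and the lever is left forward. Do not touch the similar sander with the narrow belt arm beside it.

Things in the scene. Friction and masses are not known exactly. Their poses are not given: they have to be found in the camera images.
- grip (a point): Squeeze point of the disc grinder (230 mm long, clamped in a fixed holder). x forward along the handle to the disc, y level to the paddle side, z up. Handle 34 mm wide (y), 40 high; this point is half-way up it, 75 mm above the table. Paddle in: side faces at y = -21.5 and +22 mm; out: +31. Handle free 40 mm behind to 45 ahead and 45 below but for its post (30 mm wide) and foot (60 wide, 8 high)
- lever_tip (a point): Middle of the free end of the grinder's lock-off lever, a flat steel tab 18 mm wide, 5 thick, standing up from the handle's top. It turns about a level pivot across the handle, 65 mm ahead of (x), 5.5 to the paddle side of (y) and 23 above the grip point; tip 34 mm from the pivot. Handle top 3 mm below the pivot, bearing block up to 2 above it
- lock_lever (a joint): Lock-off lever, rad: 0 leans 0.6 rad back from upright, 0.6 upright, 1.2 fully forward, leaning 0.6 rad towards the disc. Starts between 0 and 0.15. Pushed towards the disc with 1 to 3 N it swings over and stays where it is left; until then its steel finger behind the paddle blocks the paddle
- paddle (a joint): Paddle, rad: 0 sprung fully out, 0.15 fully squeezed in. A black bar along the handle's side, 115 mm long, 7 thick, 28 high, half-way up the handle, hinged upright at its rear end 60 mm behind the grip point; 5 to 9 N squeeze it in at the grip point; springs out when let go
- sander: The tool to leave alone: same handle, paddle, lever and holder, but a narrow straight belt arm in place of the disc. Origin on the table under its handle; x forward along the handle, y to its paddle side; reaches 98 mm back, 131 forward, 40 to either side, 126 high

How it is judged:
By the outcome, as a careful person would: the job done as asked, in the order asked, and still so for the second after the job is handed in, with the robot touching nothing.
It also fails if it takes over 35 s, if anything falls off the work surface, if the arm or the gripper's body presses on something with over 40 N, if the wrist force passes 120 N, or if a joint passes its speed limit or range.

ROBOT

A 6-joint arm with a two-finger parallel gripper is mounted at the origin on a cart in front of the work surface, level with it; the furniture and walls round the work are solid. World frame = base frame: x ahead of the robot, y to its left, z up, the work surface at z = 0. Lengths are in m, angles in rad, forces in N, time in s.
With the tool pointing down it reaches from about 0.3 to 0.75 m from the base axis. Payload 8.5 kg.
Tool frame: the origin (TCP) lies midway between the tips of the shut fingers; the grasp point (between the pads) lies 19 mm behind it; z points along the fingers, y is the line along which they close (so a half turn about z gives the same grasp; the last joint's range is limited). The gripper opens to 88 mm and grips with 3 to 60 N. Pads are 18 mm wide; open, the fingers measure 123 mm over their backs; the gripper's body (75 mm by 187 mm) begins 45 mm behind the grasp point.
Start: joints at [-1.563, 0.381, 1.297, -0, 1.464, -0.215], TCP at [0.122, -0.536, 0.239] pointing down, gripper open.
Joint ranges: [-3.11, 3.11], [-0.89, 2.33], [0.22, 2.48], [-1.42, 4.56], [0.17, 2.85], [-2.88, 2.88]. Speed limits (rad/s): [2.39, 2.39, 3.14, 3.14, 3.14, 3.14].

INTERFACE

Orientations are given as a unit quaternion [w, x, y, z].
In Python, from station import arm, vision gives the robot as it stands.
- The arm moves only by the shell command python3 -m pendant 'ROWS' [FORCE]. ROWS is JSON, a list of rows, each a list of 5 numbers: the finger opening in mm, from 0 to 88.1, then the shift along the tool's x, y, z in mm, then the turn about the tool's z in degrees. A call has 1 to 12 rows; each row is the pose to reach, as a shift and turn from the pose commanded when the call began, along the tool's axes at that moment; what a row does not reach only later rows make up. A row lasts 1/10 s, in which the tool goes at most 50 mm and 8.59 degrees, less where a joint would pass 70% of its speed; a pose out of reach is approached as far as the arm can. A call with a gripper value outside its range is refused whole. The fingers move at their own pace and stop on an object; FORCE is the grip in N (left out, the last holds). Time passes only in rows, so rows that repeat a pose let the fingers close. It gives the time, the measured TCP pose, the force, the opening and the grip force at its end, in the units of the state.
- arm.get_state(): the state, without advancing time (a new reading comes with each control period).
- vision.grab_frame(name): name is "scene" or "top" or "wrist"; returns the picture (420x560x3 uint8, blue, green, red); there is no depth.
- vision.camera_params(name): a dict with "fx", "fy", "cx", "cy" (pixels), "R" (3x3) and "t" (3): a world point X has camera coordinates R X + t; the wrist camera has in their place "tool_from_camera" (4x4, takes a point from camera to tool coordinates, whose origin is the TCP and whose axes are the flange's). Camera axes: x right, y down, z forward; pixel columns grow to the right and rows downward; lengths in m; the calibration is good to about 2 mm. A picture is of the moment at which its call begins: read the wrist's pose just before it. camera_params takes no time and is no camera call.
- arm.job_done(): hands the job in; it is judged then, once.
The state is a dict: "time_s": time; "joint_pos": joint angles; "qd": joint speeds; "joint_torque": joint torques, N m; "tcp_pos": TCP position; "orientation": TCP orientation; "contact_force": force on the tool from outside, world axes, zero at the start; "moment": the same for the moment, N m; "width": finger opening in m; "grip_force": force on a finger pad.
Only numpy, scipy, OpenCV 4.12 (cv2) and the standard library are available. Lean on these libraries where they do the work, as an engineer would, in place of code of your own. Each camera call takes 0.05 s, during which the arm holds its last target. There are 200 camera calls.

## Working session

There is one attempt and no reset: what is moved stays moved. The work goes in short steps, Python scripts to look and compute and a shell command to move; the robot and the scene stay as the last step left them, time stands still between calls to the robot, and variables do not carry over. Pictures are saved under pics/ and viewed, at most 10 in all, crops included, and the job is handed in when it is done.

```bash
mkdir -p pics; python3 - <<'E'
from station import arm, vision
import cv2
s=arm.get_state();print(s['tcp_pos'],s['orientation'],s['time_s'])
for n in('scene','top'):
    cv2.imwrite(f'pics/{n}0.png',cv2.resize(vision.grab_frame(n),(800,600),interpolation=cv2.INTER_CUBIC))
    p=vision.camera_params(n);print(n,p)
print(vision.camera_params('wrist'))
E
```

```text
[ 0.12154397 -0.53613402  0.23815539] [-6.87281536e-04  9.93800037e-01  1.11180076e-01  7.39840293e-05] 0.0
scene {'fx': 400.26365023128733, 'fy': 400.26365023128733, 'cx': 281.85087364496326, 'cy': 204.81325414260291, 'R': array([[-0.88173462, -0.47165531, -0.00923729],
       [-0.34882707,  0.66504615, -0.66032817],
       [ 0.31759051, -0.57901199, -0.75092036]]), 't': array([0.35329184, 0.35394554, 0.68544093])}
top {'fx': 446.6306734459609, 'fy': 446.6306734459609, 'cx': 285.1978526408266, 'cy': 208.23793645012876, 'R': array([[-0.02906612, -0.99928103, -0.02434299],
       [-0.99574479,  0.03107668, -0.08675574],
       [ 0.08744986,  0.02171775, -0.99593216]]), 't': array([-0.1522505 ,  0.48596187,  0.89247917])}
{'fx': 371.8336333528657, 'fy': 371.8336333528657, 'cx': 275.40014525470923, 'cy': 201.92818516427272, 'tool_from_camera': array([[ 1.01708083e-03, -9.55349914e-01, -2.95475052e-01,
         7.68144918e-02],
       [ 9.99999480e-01,  9.47765280e-04,  3.77807930e-04,
         1.45174701e-03],
       [-8.08977776e-05, -2.95475283e-01,  9.55350381e-01,
        -1.45690563e-01],
       [ 0.00000000e+00,  0.00000000e+00,  0.00000000e+00,
         1.00000000e+00]])}
```

View pics/scene0.png

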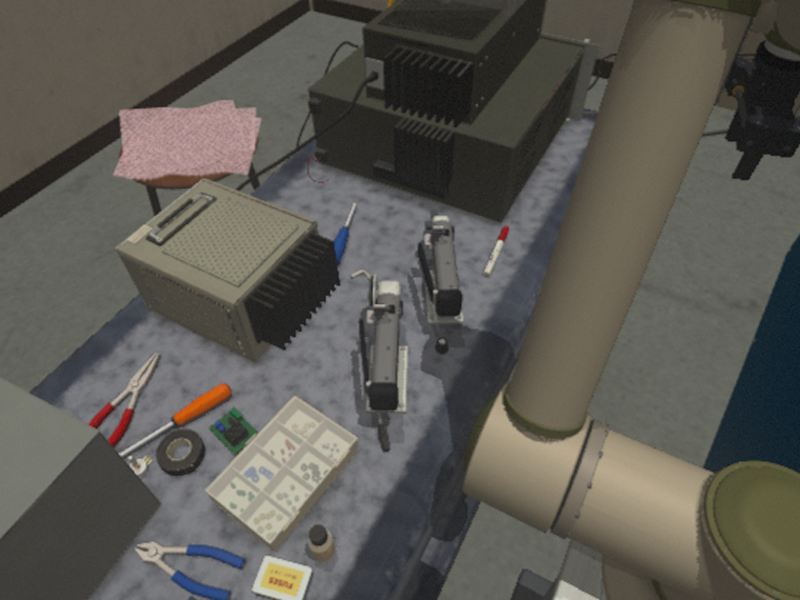

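View pics/top0.png

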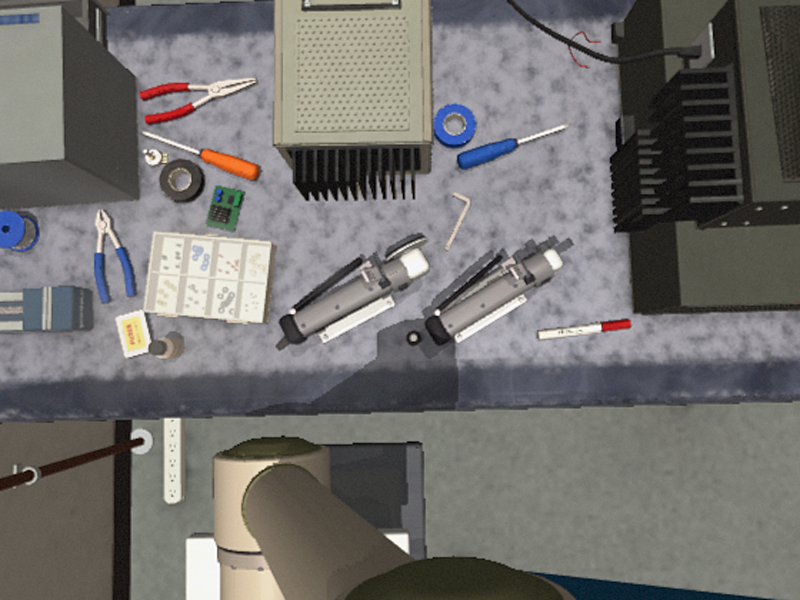

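The left tool in the top view, with a round disc edge near (405,245), is the grinder. The right one, with an arm to (570,245), is the sander. I'll enlarge both views.

```bash
python3 - <<'E'
from station import vision
import cv2,numpy as np
a=vision.grab_frame('top')[150:250,185:325]; b=vision.grab_frame('scene')[180:320,235:305]
cv2.imwrite('pics/t1.png',cv2.resize(a,(784,560),interpolation=cv2.INTER_CUBIC))
cv2.imwrite('pics/s1.png',cv2.resize(b,(300,600),interpolation=cv2.INTER_CUBIC))
E
```

```text
(no output)
```

View pics/t1.png

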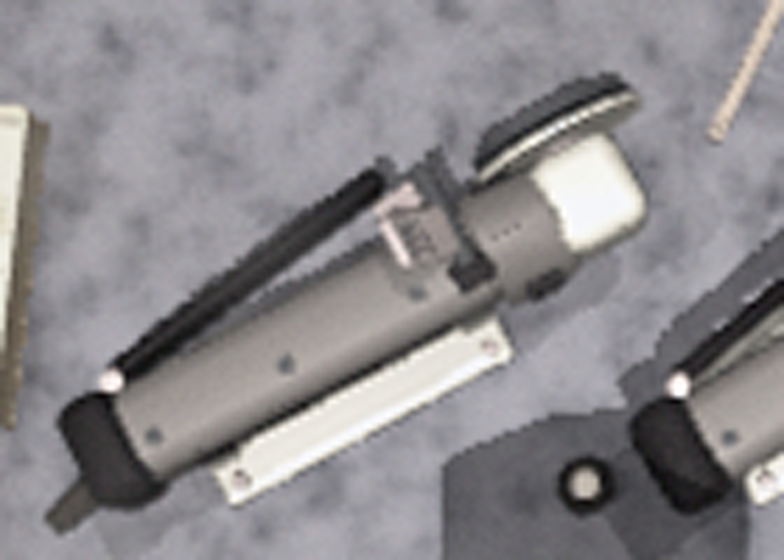

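View pics/s1.png

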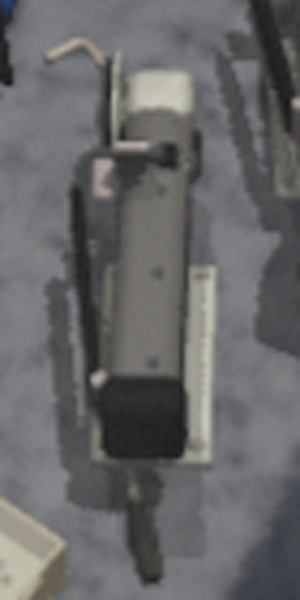

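```bash
cat > h.py <<'E'
import numpy as np
from station import vision
P={n:vision.camera_params(n) for n in('top','scene')}
def ray(n,u,v):
    p=P[n];d=p['R'].T@np.array([(u-p['cx'])/p['fx'],(v-p['cy'])/p['fy'],1]);return -p['R'].T@p['t'],d
def atz(n,u,v,z):
    o,d=ray(n,u,v);return o+d*(z-o[2])/d[2]
def proj(n,X):
    p=P[n];c=p['R']@X+p['t'];return p['fx']*c[0]/c[2]+p['cx'],p['fy']*c[1]/c[2]+p['cy']
T=lambda u,v:((u+.5)/5.6-.5+185,(v+.5)/5.6-.5+150)
S=lambda u,v:((u+.5)/4.286-.5+235,(v+.5)/4.286-.5+180)
E
python3 - <<'E'
from h import *
np.set_printoptions(precision=4,suppress=True)
for nm,t,s in [('scr1',(152,437),(152,362)),('scr2',(286,364),(157,272)),('pin',(111,380),(98,378))]:
    o1,d1=ray('top',*T(*t));o2,d2=ray('scene',*S(*s))
    k=np.linalg.lstsq(np.c_[d1,-d2],o2-o1,rcond=None)[0]
    a=o1+k[0]*d1;b=o2+k[1]*d2;print(nm,(a+b)/2,np.linalg.norm(a-b))
sc=[atz('top',*T(*q),.095) for q in[(152,437),(286,364),(416,292)]]
tip=atz('top',*T(395,228),.125);pin=atz('top',*T(111,380),.09)
print(*sc,tip,pin)
d=sc[2]-sc[0];yaw=np.arctan2(d[1],d[0]);ex=d/np.linalg.norm(d);ey=np.array([-ex[1],ex[0],0])
print('yaw',yaw)
for X in(*sc,pin,tip):print((X-sc[1])@ex,(X-sc[1])@ey)
for q in[(240,478),(490,345)]:
  X=atz('top',*T(*q),.008);print('foot',(X-sc[1])@ex,(X-sc[1])@ey)
E
```

```text
scr1 [ 0.442  -0.0308  0.0991] 0.00041085836849660986
scr2 [ 0.4648 -0.0759  0.0978] 0.0008466018948306451
pin [ 0.4619 -0.0159  0.092 ] 0.0005446731681731158
[ 0.4424 -0.0299  0.095 ] [ 0.4655 -0.0753  0.095 ] [ 0.4883 -0.1195  0.095 ] [ 0.5062 -0.1156  0.125 ] [ 0.4623 -0.0154  0.09  ]
yaw -1.0969204496558704
-0.05090106697666069 0.00017685331794712114
0.0 0.0
0.0496914989826248 0.0001768533179471246
-0.05475964781050189 0.024491833404722503
0.05440252494818 0.017881145651224076
foot -0.04210601636011017 -0.0175942329389593
foot 0.06213894228370892 -0.019062910209698004
```

```bash
cat > ov.py <<'E'
from h import *
import cv2,sys
def box(x0,x1,y0,y1,z0,z1):
    c=np.array([[x,y,z] for x in(x0,x1) for y in(y0,y1) for z in(z0,z1)],float)
    return c,[(i,j) for i in range(8) for j in range(i) if bin(i^j).count('1')==1]
def overlay(gx,gy,yaw,q,out):
    c,s=np.cos(yaw),np.sin(yaw)
    W=lambda p:np.array([gx+c*p[0]-s*p[1],gy+s*p[0]+c*p[1],.075+p[2]])/1
    B=[]
    b,e=box(-60,60,-17,17,-20,20);B.append((b,e,(0,255,255)))
    b,e=box(0,115,-3.5,3.5,-14,14);a=.15;r=np.array([[np.cos(a),-np.sin(a),0],[np.sin(a),np.cos(a),0],[0,0,1]])
    B.append((b@r.T+[-60,18.5,0],e,(0,0,255)))
    b,e=box(-2.5,2.5,-9,9,0,34);a=-(.6-q);r=np.array([[np.cos(a),0,np.sin(a)],[0,1,0],[-np.sin(a),0,np.cos(a)]])
    B.append((b@r.T+[65,5.5,23],e,(0,255,0)))
    ims=[]
    for n,(x0,y0,w,h,k) in{'top':(185,150,90,90,6),'scene':(235,180,50,108,5)}.items():
        im=cv2.resize(vision.grab_frame(n)[y0:y0+h,x0:x0+w],None,fx=k,fy=k,interpolation=cv2.INTER_CUBIC)
        for b,e,col in B:
            px=[proj(n,W(p/1000)) for p in b]
            px=[(int((u-x0+.5)*k-.5),int((v-y0+.5)*k-.5)) for u,v in px]
            for i,j in e:cv2.line(im,px[i],px[j],col,1)
        ims.append(im)
    H=max(i.shape[0] for i in ims)
    cv2.imwrite(out,np.hstack([np.pad(i,((0,H-i.shape[0]),(0,0),(0,0))) for i in ims]))
E
python3 - <<'E'
from ov import *
y=-1.097;overlay(.4655+.005*np.cos(y),-.0753+.005*np.sin(y),y,.05,'pics/o1.png')
E
```

```text
(no output)
```

View pics/o1.png

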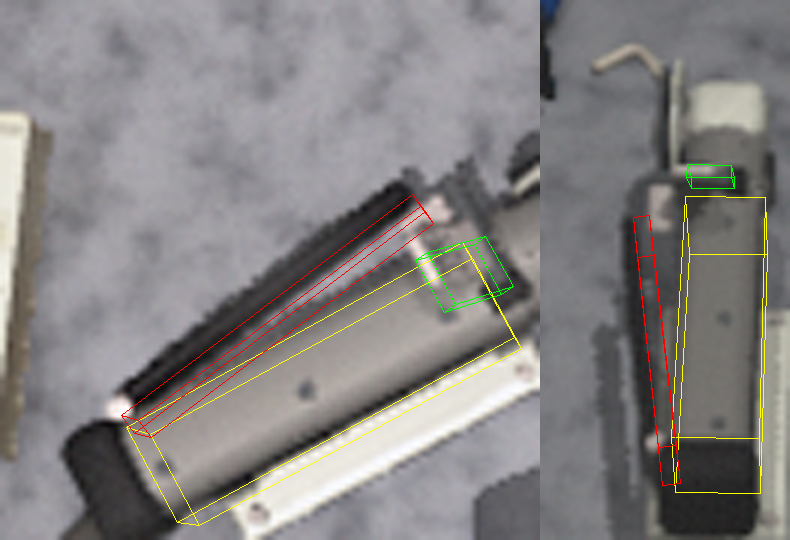

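```bash
python3 - <<'E'
from ov import *
y=-1.097;c,s=np.cos(y),np.sin(y);dx,dy=.009,.006
g=(.4655+c*dx-s*dy,-.0753+s*dx+c*dy);print(g);overlay(*g,y,.08,'pics/o2.png')
E
```

```text
(np.float64(0.47494546466467824), np.float64(-0.08057097687988816))
```

View pics/o2.png

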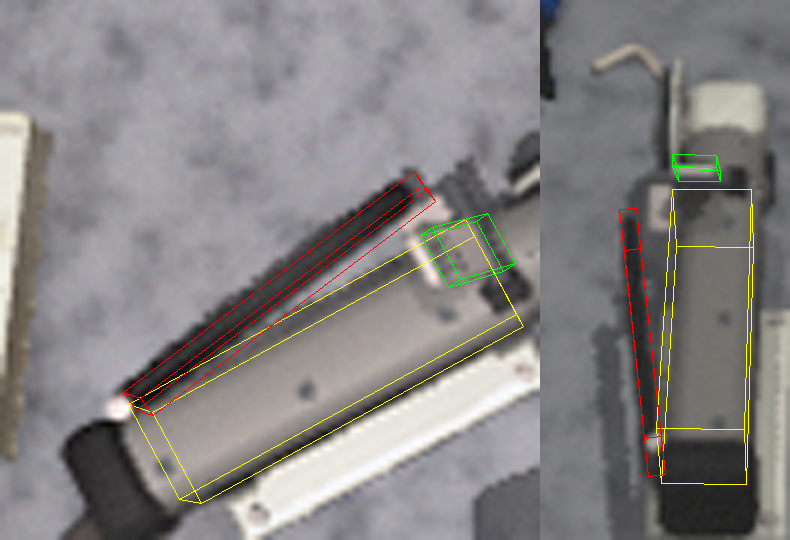

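The overlay now fits to about 2–3 mm, with the paddle, handle and lever all lined up. Moving to a hover over the grinder, swinging in close to the base to keep clear of the equipment on the right.

```bash
python3 -m pendant '[[88,26,-40,-20,-8.5],[88,53,-80,-40,-17],[88,79,-120,-60,-25.5],[88,106,-160,-60,-34],[88,132,-200,-60,-42.5],[88,159,-240,-60,-51],[88,185,-282,-60,-59.5],[88,230,-293,-60,-68],[88,275,-304,-60,-76.5],[88,320,-315,-60,-85],[88,365,-326,-60,-93.5],[88,408,-337,-60,-102]]'; python3 - <<'E'
from station import arm
s=arm.get_state();print(s['tcp_pos'],s['orientation'],s['joint_pos'],s['time_s'])
E
```

```text
time_s: 1.6
tcp_pos: [0.4466, -0.116, 0.2988]
orientation: [0.0, 0.536, 0.844, -0.0]
contact_force: [-0.4, -0.9, -0.2]
width: 0.0879
grip_force: 0.0
[ 0.44664361 -0.11602585  0.29882475] [ 2.24241578e-04  5.36142150e-01  8.44127682e-01 -2.49355555e-05] [-5.11570817e-01  1.82162175e-01  1.40697012e+00 -7.41466415e-05
  1.55201525e+00 -9.50645295e-01] 1.6
```

```bash
python3 -m pendant '[[0,1,23,40,-2],[0,1,45,70,-2],[0,1,45,99,-2],[0,1,45,99,-2]]'; cat > w.py <<'E'
from h import *
from station import arm
import cv2,sys
from scipy.spatial.transform import Rotation as Ro
def wcam():
    s=arm.get_state();M=np.eye(4);q=s['orientation'];M[:3,:3]=Ro.from_quat([q[1],q[2],q[3],q[0]]).as_matrix();M[:3,3]=s['tcp_pos']
    im=vision.grab_frame('wrist');p=dict(vision.camera_params('wrist'))
    C=np.linalg.inv(M@p['tool_from_camera']);p['R']=C[:3,:3];p['t']=C[:3,3];P['wrist']=p
    return s,im
def look(gx,gy,yaw,q,out,a=.15):
    from ov import box
    s,im=wcam();np.save('im.npy',im);np.save('wp.npy',P['wrist'],allow_pickle=True)
    print(s['tcp_pos'],s['orientation'])
    c,sn=np.cos(yaw),np.sin(yaw)
    W=lambda p:np.array([gx+c*p[0]-sn*p[1],gy+sn*p[0]+c*p[1],.075+p[2]])
    B=[];b,e=box(-60,60,-17,17,-20,20);B.append((b,e,(0,255,255)))
    b,e=box(0,115,-3.5,3.5,-14,14);a=.15-a if 0 else a;r=np.array([[np.cos(a),-np.sin(a),0],[np.sin(a),np.cos(a),0],[0,0,1]])
    B.append((b@r.T+[-60,18.5,0],e,(0,0,255)))
    b,e=box(-2.5,2.5,-9,9,0,34);a=-(.6-q);r=np.array([[np.cos(a),0,np.sin(a)],[0,1,0],[-np.sin(a),0,np.cos(a)]])
    B.append((b@r.T+[65,5.5,23],e,(0,255,0)))
    k=800/560;im=cv2.resize(im,(800,600),interpolation=cv2.INTER_CUBIC)
    for b,e,col in B:
        px=[tuple(int((v+.5)*k-.5) for v in proj('wrist',W(p/1000))) for p in b]
        for i,j in e:cv2.line(im,px[i],px[j],col,1)
    cv2.imwrite(out,im)
E
python3 - <<'E'
from w import *
look(.4736,-.0801,-1.097,.08,'pics/w1.png')
E
```

```text
time_s: 2.0
tcp_pos: [0.4843, -0.0968, 0.1967]
orientation: [-0.004, 0.524, 0.852, -0.0]
contact_force: [-0.6, -0.0, 0.2]
width: 0.0582
grip_force: 0.0
[ 0.48425066 -0.09682492  0.19665441] [-3.59034931e-03  5.23849832e-01  8.51802957e-01 -4.31430552e-04]
```

View pics/w1.png

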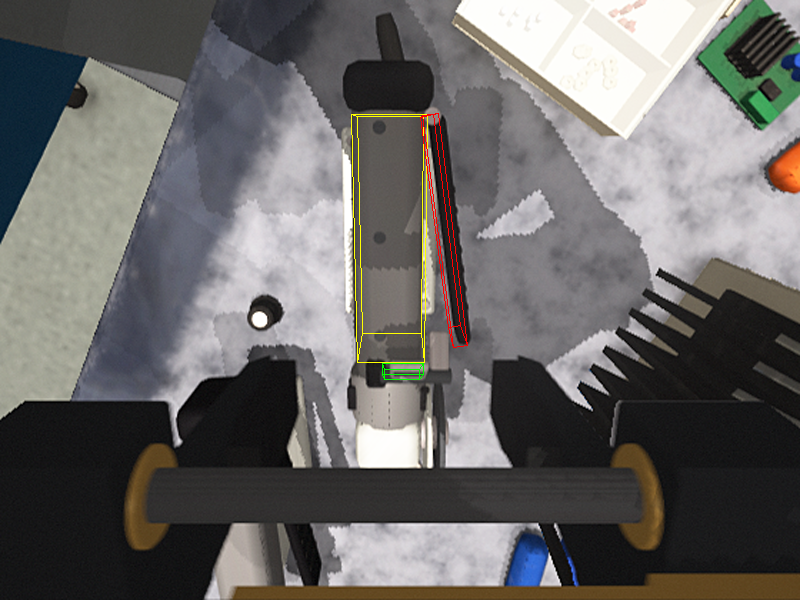

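The wrist view shows the model on the tool to within about 1.5 mm: handle at (355–430, 115–360), lever at (403,371), paddle at (450,230). Next I'll shut the fingers and go down behind the lever.

```bash
python3 -m pendant '[[0,0,2,30,0],[0,0,2,45,0],[0,0,2,60,0],[0,0,2,75,0],[0,0,2,85,0],[0,0,2,85,0],[0,0,2,85,0]]'; cat > gc.py <<'E'
import numpy as np
from station import arm
s=arm.get_state();g=np.array([.4745,-.0796]);y=-1.097
d=s['tcp_pos'][:2]-g;c,n=np.cos(y),np.sin(y);f=s['contact_force']
print('grinder x,y mm',1e3*(c*d[0]+n*d[1]),1e3*(-n*d[0]+c*d[1]),'z',1e3*s['tcp_pos'][2],'yaw',2*np.arctan2(s['orientation'][2],s['orientation'][1]),'Fx,y,z',c*f[0]+n*f[1],-n*f[0]+c*f[1],f[2],'w',s['width'],'t',s['time_s'])
E
python3 gc.py
```

```text
time_s: 2.75
tcp_pos: [0.4877, -0.0973, 0.1158]
orientation: [0.001, 0.524, 0.852, 0.0]
contact_force: [-0.1, -0.3, 0.4]
width: 0.0006
grip_force: 0.0
grinder x,y mm 21.740124580783263 3.6522918452837407 z 115.84108818129135 yaw 2.0376915885570948 Fx,y,z 0.2140507904111985 -0.26951536714937335 0.3760762663416203 w 0.0005588670321568508 t 2.75
```

```bash
python3 -m pendant '[[0,-6,1,0,0],[0,-12,2,0,0],[0,-16,2,0,0],[0,-20,2,0,0],[0,-24,2,0,0],[0,-28,2,0,0],[0,-32,2,0,0],[0,-36,2,0,0],[0,-39,2,0,0],[0,-39,2,0,0]]'; python3 gc.py
```

```text
time_s: 3.75
tcp_pos: [0.5066, -0.1311, 0.1145]
orientation: [-0.0, 0.524, 0.851, -0.0]
contact_force: [-0.1, 1.3, -0.8]
width: 0.0008
grip_force: 0.4
grinder x,y mm 60.49773341966514 5.057842724743096 z 114.54504317168698 yaw 2.0376415197344815 Fx,y,z -1.1926431545104956 0.4618032860815681 -0.8255544706509571 w 0.0008231692478709476 t 3.75
```

Light contact of about 1 N, so the lever is swinging. I'll push on in small steps to the stop.

```bash
python3 -m pendant '[[0,-2,0,0,0],[0,-3.5,0,0,0],[0,-3.5,0,0,0]]'; python3 gc.py;  python3 -m pendant '[[0,-1.5,0,0,0],[0,-3,0,0,0],[0,-3,0,0,0]]'; python3 gc.py
```

```text
time_s: 4.05
tcp_pos: [0.5076, -0.1332, 0.1145]
orientation: [-0.001, 0.524, 0.852, 0.0]
contact_force: [-2.6, 5.5, 1.1]
width: -0.0
grip_force: 2.6
grinder x,y mm 62.7688218737575 5.0049158193956265 z 114.48749134097476 yaw 2.038075870874966 Fx,y,z -6.097845119273482 0.21986765680188913 1.059953745527071 w -2.938813867271338e-06 t 4.05
time_s: 4.35
tcp_pos: [0.5078, -0.1338, 0.1143]
orientation: [-0.004, 0.524, 0.852, 0.001]
contact_force: [-5.1, 14.9, 4.7]
width: 0.0005
grip_force: 7.9
grinder x,y mm 63.38525878502631 4.934136656388907 z 114.26258225471537 yaw 2.03852130228781 Fx,y,z -15.573398160642 2.2832693276810634 4.6693290381206625 w 0.0004560749624321394 t 4.35
```

Hard stop at the expected position (15 N). Back off, up, open, and check.

```bash
python3 -m pendant '[[0,10,0,0,0],[0,30,0,-10,0],[60,50,-4,-50,-0.4],[80,67,-5,-90,-0.4],[80,67,-5,-90,-0.4],[80,67,-5,-90,-0.4],[80,67,-5,-90,-0.4]]'; python3 gc.py; python3 - <<'E'
from w import *
look(.4745,-.0796,-1.097,1.2,'pics/w2.png')
E
```

```text
time_s: 5.05
tcp_pos: [0.4747, -0.0793, 0.2038]
orientation: [-0.001, 0.521, 0.853, -0.0]
contact_force: [0.2, 0.5, 1.4]
width: 0.0385
grip_force: 0.0
grinder x,y mm -0.16743653400431865 0.3170105064639453 z 203.81263541683492 yaw 2.0446285630134344 Fx,y,z -0.37823012901276226 0.3708660046978628 1.42306446006957 w 0.03849736138454843 t 5.05
[ 0.47470569 -0.07930637  0.20381264] [-5.38066074e-04  5.21392446e-01  8.53316811e-01 -2.20009087e-04]
```

View pics/w2.png

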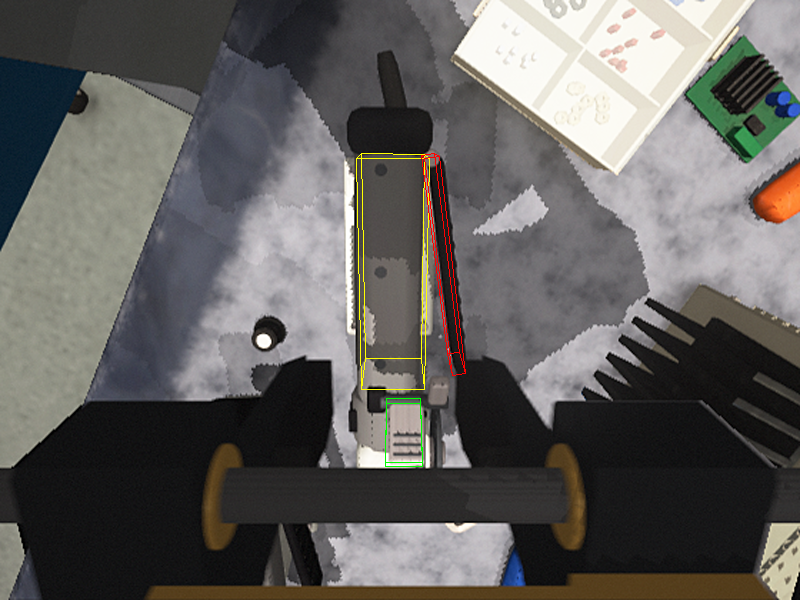

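The lever is fully forward, matching the 1.2 rad model at (404,430), and the paddle is still out. Opening wide and going down astride the handle.

```bash
python3 -m pendant '[[88,0,0,0,0],[88,0,0,0,0],[88,0,0,0,0],[88,0,0,0,0],[88,-2,0,30,0],[88,-2,0,60,0],[88,-2,0,85,0],[88,-2,0,105,0],[88,-2,0,125,0],[88,-2,0,140,0],[88,-2,0,148,0],[88,-2,0,148,0]]' 20; python3 gc.py
```

```text
time_s: 6.3
tcp_pos: [0.4755, -0.0808, 0.0561]
orientation: [-0.001, 0.521, 0.853, -0.0]
contact_force: [0.2, 0.1, 0.9]
width: 0.0884
grip_force: 0.0
grinder x,y mm 1.487658079945849 0.3615864172391896 z 56.112285348072156 yaw 2.0448733502612106 Fx,y,z 0.037666542977930775 0.24124336250741996 0.9093055988106464 w 0.08842450841357499 t 6.3
```

```bash
python3 -m pendant '[[60,0,0,0,0],[60,0,0,0,0],[60,0,0,0,0],[50,0,0,0,0],[50,0,0,0,0]]' 20; python3 gc.py
```

```text
time_s: 6.8
tcp_pos: [0.4776, -0.0814, 0.0575]
orientation: [0.003, 0.521, 0.853, 0.001]
contact_force: [7.4, -1.6, -2.7]
width: 0.0511
grip_force: 3.3
grinder x,y mm 3.032101004227665 1.9186909257126197 z 57.49235607413212 yaw 2.0445254355163645 Fx,y,z 4.85036515846595 5.846790996909131 -2.666204215868379 w 0.051143968227557554 t 6.8
```

```bash
python3 -m pendant '[[36,0,0,0,0],[36,0,0,0,0],[36,0,0,0,0],[36,0,0,0,0]]' 25; python3 gc.py
```

```text
time_s: 7.2
tcp_pos: [0.4777, -0.0818, 0.0575]
orientation: [0.003, 0.522, 0.853, 0.0]
contact_force: [5.9, -3.4, -1.5]
width: 0.0424
grip_force: 25.0
grinder x,y mm 3.4152257297533244 1.8180618975760332 z 57.49402880659868 yaw 2.0439030410834222 Fx,y,z 5.7414811197209525 3.6387598833665225 -1.4819495238048837 w 0.0423622548503684 t 7.2
```

The fingers stopped at 42.4 mm with 25 N of grip, which means the paddle is fully in (43.5 mm nominal). Holding for about a second.

```bash
python3 -m pendant '[[36,0,0,0,0],[36,0,0,0,0],[36,0,0,0,0],[36,0,0,0,0],[36,0,0,0,0],[36,0,0,0,0],[36,0,0,0,0],[36,0,0,0,0],[36,0,0,0,0]]'; python3 gc.py; python3 -m pendant '[[88,0,0,0,0],[88,0,0,0,0],[88,0,0,0,0],[88,0,0,0,0],[88,0,0,0,0],[88,0,0,0,0],[88,0,0,-20,0],[88,0,0,-60,0],[88,0,0,-100,0],[88,0,0,-148,0],[88,0,0,-148,0]]';python3 gc.py; python3 - <<'E'
from w import *
look(.4745,-.0796,-1.097,1.2,'pics/w3.png')
E
```

```text
time_s: 8.1
tcp_pos: [0.4777, -0.0818, 0.0575]
orientation: [0.003, 0.522, 0.853, 0.0]
contact_force: [6.7, -3.2, -1.7]
width: 0.0428
grip_force: 25.0
grinder x,y mm 3.4031932511696397 1.8055362869155316 z 57.50000645537894 yaw 2.043948050154367 Fx,y,z 5.92625112546486 4.519065938713674 -1.7278610216538182 w 0.04278950410167679 t 8.1
time_s: 9.2
tcp_pos: [0.4776, -0.0817, 0.2101]
orientation: [0.005, 0.521, 0.853, 0.001]
contact_force: [0.4, 0.2, -0.8]
width: 0.088
grip_force: 0.0
grinder x,y mm 3.2225145843994056 1.785948355963211 z 210.0817795139821 yaw 2.0450072755147333 Fx,y,z 0.013594748040403948 0.3965044898767906 -0.7888500919040486 w 0.08798338477626151 t 9.2
[ 0.47755954 -0.08165266  0.21008178] [5.22780641e-03 5.21223721e-01 8.53403843e-01 6.19296289e-04]
```

View pics/w3.png

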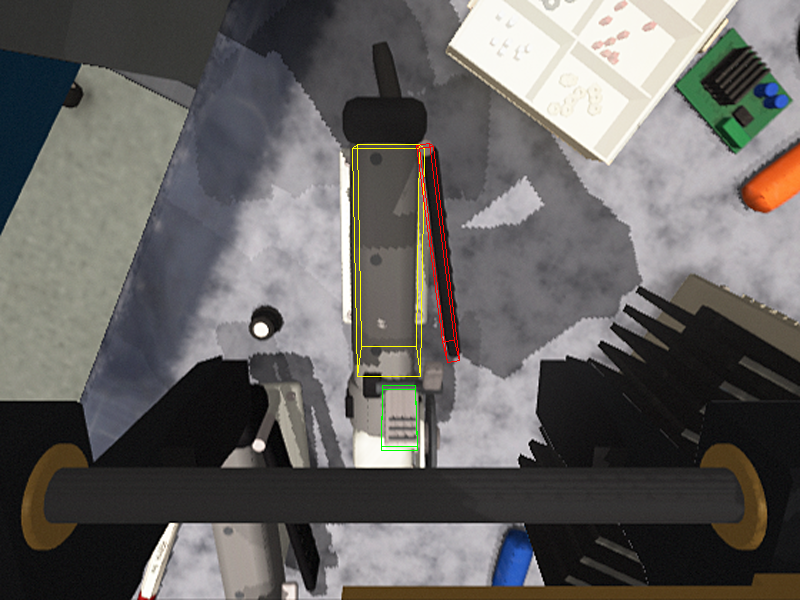

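The paddle has sprung out again at (440,250), the lever is still forward at (400,415), and the gripper is clear.

```bash
python3 -c "
from station import arm
print(arm.job_done())"
```

```text
the job is handed in; nothing more can be done
None
```

The job is done and handed in at about 9 s: the grinder's lock-off lever is fully forward, the paddle was squeezed fully in for about a second and has sprung out again, and the arm stayed clear of the sander.

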